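# Set up a slat for sanding and hold the sprung blast gate half open

## Robot

A 6-joint arm with a two-finger parallel gripper is mounted at the origin on the work surface. World frame = base frame: x ahead of the robot, y to its left, z up, the work surface at z = 0. Lengths are in m, angles in degrees, forces in N, time in s.
With the tool pointing down it reaches from about 0.3 to 0.875 m from the base axis. Payload 6.4 kg.
Tool frame: the origin (TCP) lies at the very end of the fingers, on their centre line; the grasp point (between the pads) lies 19 mm behind it (bot.grip_depth is the distance from the TCP to the grasp point, in m); z points along the fingers, y is the line along which they close (so a half turn about z gives the same grasp; the last joint's range is limited). The gripper opens to 85 mm and grips with 20 to 120 N. Pads are 22 mm wide; open, the fingers measure 114 mm over their backs; the gripper's body (76 mm by 85 mm) begins 54 mm behind the grasp point. The pads swing forward as they close: fully open they stand 13 mm farther back than shut.
Start: joints at [-75.132, 10.359, 92.074, -0, 77.567, -11.82], TCP at [0.258, -0.514, 0.202] pointing down, gripper open.
Joint ranges: [-171.53, 171.53], [-51.25, 118.39], [17.06, 147.69], [-65.23, 245.23], [0, 150.52], [-178.68, 178.68]. Speed limits (degrees/s): [147.25, 147.25, 172.46, 180, 180, 180].

## Interface

Orientations are given as a 3x3 rotation matrix whose columns are the frame's x, y, z axes.
In Python, from rig import bot gives the robot as it stands. The module is installed in compiled form; this text tells all that it offers.
- The arm moves only by the shell command python3 -m jog 'ROWS'. ROWS is JSON, a list of rows, each an object of numbers: "grip": the opening, from 0 (shut) to 1 (fully open); "dx", "dy", "dz": the shift along the tool's x, y, z scaled (see below); "twist": the turn about the tool's z scaled (see below). In form: [{"grip": .., "dx": .., "dy": .., "dz": .., "twist": ..}, ...]. A call has 1 to 5 rows; each row is the pose to reach, as a shift and turn from the pose commanded when the call began, along the tool's axes at that moment; what a row does not reach only later rows make up. The controller multiplies each number of a shift by 300 mm and each number of a turn by 60 degrees. A row lasts 1/8 s, in which the tool goes at most 62.5 mm and 10.7 degrees, less where a joint would pass 70% of its speed; a pose out of reach is approached as far as the arm can. A call with a number of a shift or a turn outside -1 to 1 is refused whole. A call with a gripper value outside its range is refused whole. The fingers move at their own pace and stop on an object; the grip force is fixed at half the most. Time passes only in rows, so rows that repeat a pose let the fingers close. It gives the time, the measured TCP pose, the force, the opening and the grip force at its end, in the units of the state.
- bot.sense(): the state, without advancing time (a new reading comes with each control period).
- bot.read_camera(name): name is "scene" or "top" or "wrist"; returns a dict with "image" (480x640x3 uint8, blue, green, red), "vfov" (degrees; the focal length in pixels is half the picture's height over the tangent of half this angle, whatever the lens; pixels are square), "cx", "cy" (the principal point, pixels), "D" ([k1, k2, p1, p2, k3] as OpenCV has them; the pictures are not rectified), "cam_to_world" (4x4, takes a point from camera to world coordinates). Camera axes: x right, y down, z forward; pixel columns grow to the right and rows downward; lengths in m; the calibration is good to about 2 mm. A picture is of the moment at which its call begins. There is no depth.
- bot.close_job(): hands the job in; it is judged then, once.
Trained networks look in a picture, given as the dict that the camera call returned (one of the last four; its "shot" number tells which), for a name from the list of things; names that differ only in an ending like _2 or _b are one class to them, and where a whole thing is asked for, a point or a joint stands for the part that bears it (a point fixed in the world has none). Each returns a list of dicts, best first, with "conf" (0 to 1); they miss things now and then, are a little off and sometimes report something else, mostly with a low value. They report only what shows in the picture. A call takes as long as a camera call. They do not tell look-alikes from the thing itself.
- bot.look_for(picture, thing): "location" ([x, y, z] in m, in world coordinates, good to about 4 mm: the middle of the surface that is visible of it).
- bot.tip_of(picture, thing): "location" ([x, y, z] in m, in world coordinates, good to about 4 mm: a listed point, or the origin of a listed thing).
The state is a dict: "clock": time; "joint_positions": joint angles; "qvel": joint speeds; "joint_torque": joint torques, N m; "tool_pos": TCP position; "orientation": TCP orientation; "ft_force": force on the tool from outside, world axes, zero at the start; "wrist_torque": the same for the moment, N m; "grip_width": finger opening in m; "grip_force": force on a finger pad.
Only numpy, scipy, OpenCV 4.12 (cv2) and the standard library are available. Lean on these libraries where they do the work, as an engineer would, in place of code of your own. Each camera call takes 0.05 s, during which the arm holds its last target. There are 200 camera calls.

## Task

Get this slat ready for me to sand: lay it flat, centred and square across the two narrow rubber-capped bearers on top of the draught box, setting it down rather than dropping it, and let go of it. Then take the handle of the duct's self-closing blast gate, draw the shutter up to half of its travel without pulling it wide open on the way, and finish still holding it there against its spring, with the slat lying undisturbed. Leave the log, the cork sanding block and the bench brush where they are.

Things in the scene. Friction and masses are not known exactly. Their poses are not given: they have to be found in the camera images.
- slat: The work: one loose pale wooden slat with two rounded ends, 220 x 50 x 18 mm, about 0.1 kg, lying flat by itself on the bench to the right of the draught box. Origin: centre of its underside. x along its length, y across its width, z up out of its upper face.
- station: Plywood draught box fixed to the bench, perforated metal top; 240 (x) x 320 (y) x 120 mm high. On top two narrow bearers, dark wood with rubber caps, 12 mm wide (y), 180 long (x), 30 high, at y = -70 and +70 mm. From its +y end an 82 mm steel duct (axis 62 mm up) runs along y through the blast gate. Origin: centre of the box's underside. x away from the robot (turned by yaw), y left, to the gate.
- rest (a point): Where the slat belongs: midway between the two bearers, 150 mm above the bench, level with the tops of their caps. Axes as the station's: the bearers run along x; the slat laid across both has its length along y, either way round. Laid down, the slat's origin (underside) is at this point.
- gate (a point): Middle of the blast gate's top, 118 mm above the bench, 215 mm along the station's y. Fixed. The gate is an upright square aluminium body in the duct, 116 mm wide (x), 22 mm thick (y), flanked at x = -74 and +74 mm by upright dark tubes, 22 mm diameter, that house the closing springs. Axes as the station's.
- pull: The pull on the gate's shutter, rising with it: dark crossbar 170 x 14 x 12 mm just above the gate, two 10 mm posts at x = -45 and +45 mm, and across them a round wooden grip bar, 16 mm thick, 106 mm long, along the station's x. Free space under the bar: 32 mm high, 80 mm long. Origin: on the bench under the gate's middle when shut. Axes as the station's.
- grip (a point): Middle of the pull's wooden grip bar, on its axis: 174 mm above the bench with the gate shut, rising with the shutter. Axes as the station's, the bar along x: a pinch from above closes along y.
- shutter (a joint): Lift of the gate's shutter, m: 0 shut (at the start), 0.040 half, 0.080 fully open at its stop. Slides straight up; springs and weight pull it shut: about 8 N starts it, 14 N at half, 20 N at full; let go, it shuts. Two thin steel rods rise with it out of the tubes; a dark ring on each is level with the tube's lip at half.
- log: Bystander: short upright log with bark, 125 mm across, 110 mm high, 0.8 kg, on the bench to the robot's left, short of the gate. Origin: centre of its underside.
- block: Bystander: cork sanding block with red abrasive below, 110 x 60 x 38 mm, on the bench on the near side of the slat. Origin: centre of its underside, x along its length.
- brush: Bystander: wooden bench brush with black bristles, 270 mm long, 32 mm wide, 40 mm high, lying on its bristles on the far side of the slat. Origin: on the bench, 105 mm from the end of the bristle head; handle along -x.
Mind the look-alikes: they are no part of the job. There is more than one size of the slat; the one meant has the size given above.

How it is judged (in metres and radians):
On the way, in this order (a step that is already met when the one before it is completed fails the run):
1. the slat lies flat, centred and square across both bearers, let go and at rest (horizontal distance between slat and rest below 0.025 m and z of slat in the frame of rest between -0.004 and 0.004 m and angle between the x axis of slat and the y axis of rest, either way round below 0.2 rad and angle between slat's own z axis and vertical below 0.06 rad and contact force between slat and station above 0.3 N and contact force between each of the arm, the fingers and slat below 0.05 N and linear speed of slat below 0.02 m/s), for 0.3 s.
2. the fingers hold the blast gate's shutter at half travel (value of joint shutter between 0.032 and 0.048 m and velocity of joint shutter between -0.01 and 0.01 m/s and contact force between the fingers and pull above 3 N), for 0.5 s.
At the end, for the whole second after the job is handed in: Fingers hold the shutter still at 40 mm of its 80 mm travel, within 8 mm, pressing on the pull with over 3 N; the slat, untouched, lies on both bearers: flat within 0.06 rad, underside within 4 mm of the caps, centre within 25 mm of their midpoint, square within 0.2 rad (all of step 1 and all of step 2); the arm keeps its last pose, push and grip.
It fails at once if the slat is dropped: out of the fingers more than 20 mm above the bearers (z of slat in the frame of rest above 0.02 m and contact force between the fingers and slat below 0.01 N).
It fails at once if the shutter is pulled wide open (past 66 of its 80 mm) (value of joint shutter above 0.066 m).
It fails at once if the log is pushed more than 30 mm from its place (distance of log from where it was at the start of the episode above 0.03 m).
It fails at once if the sanding block is pushed more than 30 mm from its place (distance of block from where it was at the start of the episode above 0.03 m).
It fails at once if the bench brush is pushed more than 30 mm from its place (distance of brush from where it was at the start of the episode above 0.03 m).
It also fails if it takes over 51 s, if anything falls off the work surface, if the arm or the gripper's body presses on something with over 40 N, if the wrist force passes 120 N, or if a joint passes its speed limit or range.

## Working session

There is one attempt and no reset: what is moved stays moved. The work goes in short steps, Python scripts to look and compute and a shell command to move; the robot and the scene stay as the last step left them, time stands still between calls to the robot, and variables do not carry over. Pictures are saved under pics/ and viewed, at most 10 in all, crops included, and the job is handed in when it is done.

```bash
mkdir -p pics; cat > h.py <<'E'
import numpy as np, cv2
from rig import bot
def K(p):
    f=240/np.tan(np.radians(p["vfov"]/2)); return np.array([[f,0,p["cx"]],[0,f,p["cy"]],[0,0,1.]])
def px2w(p,uv,z):
    n=cv2.undistortPoints(np.array(uv,float).reshape(-1,1,2),K(p),np.array(p["D"],float)).reshape(-1,2)
    T=np.array(p["cam_to_world"]); d=np.c_[n,np.ones(len(n))]@T[:3,:3].T; o=T[:3,3]
    return o+d*((z-o[2])/d[:,2])[:,None]
def w2px(p,P):
    T=np.linalg.inv(np.array(p["cam_to_world"])); r,_=cv2.Rodrigues(T[:3,:3])
    return cv2.projectPoints(np.array(P,float).reshape(-1,1,3),r,T[:3,3],K(p),np.array(p["D"],float))[0].reshape(-1,2)
E
python3 - <<'E'
from h import *
np.set_printoptions(precision=4,suppress=True)
for c in ["top","scene"]:
    p=bot.read_camera(c); cv2.imwrite(f"pics/{c}0.png",p["image"])
    print(c,np.array(p["cam_to_world"])[:3,3])
    for t in ["slat","station","rest","gate","pull","grip","log","block","brush"]:
        a=[(round(d["conf"],2),np.round(d["location"],3).tolist(),w2px(p,d["location"]).round().tolist()) for d in bot.tip_of(p,t)]
        print(t,a)
s=bot.sense();print(s["orientation"],s["tool_pos"],s["clock"])
E
```

```text
top [ 0.1667 -0.051   1.6292]
slat [(0.93, [0.591, -0.48, 0.002], [[441.0, 206.0]]), (0.77, [0.502, -0.31, -0.002], [[391.0, 239.0]]), (0.62, [0.264, -0.365, -0.002], [[418.0, 313.0]]), (0.26, [0.567, -0.001, 0.15], [[288.0, 215.0]])]
station [(0.61, [0.568, -0.005, 0.0], [[292.0, 227.0]])]
rest [(0.87, [0.566, -0.003, 0.152], [[289.0, 216.0]])]
gate [(0.81, [0.592, 0.208, 0.115], [[217.0, 217.0]])]
pull [(0.6, [0.592, 0.211, 0.002], [[223.0, 226.0]])]
grip [(0.71, [0.592, 0.211, 0.173], [[212.0, 212.0]])]
log []
block []
brush [(0.79, [0.75, -0.289, -0.003], [[375.0, 165.0]])]
scene [1.6007 0.1015 1.012 ]
slat [(0.93, [0.505, -0.313, 0.002], [[251.0, 258.0]]), (0.81, [0.594, -0.483, 0.004], [[186.0, 271.0]]), (0.25, [0.278, 0.357, -0.002], [[475.0, 236.0]])]
station [(0.68, [0.568, -0.006, -0.0], [[350.0, 286.0]])]
rest [(0.84, [0.566, -0.004, 0.149], [[353.0, 245.0]])]
gate [(0.83, [0.593, 0.211, 0.123], [[434.0, 268.0]])]
pull []
grip [(0.67, [0.588, 0.208, 0.172], [[435.0, 252.0]])]
log [(0.87, [0.281, 0.359, -0.002], [[476.0, 237.0]])]
block [(0.92, [0.265, -0.36, -0.002], [[258.0, 211.0]])]
brush [(0.72, [0.748, -0.296, -0.002], [[232.0, 320.0]])]
[[ 0.8935  0.4492  0.    ]
 [ 0.4492 -0.8935 -0.0001]
 [ 0.      0.0001 -1.    ]] [ 0.2583 -0.5138  0.2021] 1.0
```

View pics/top0.png

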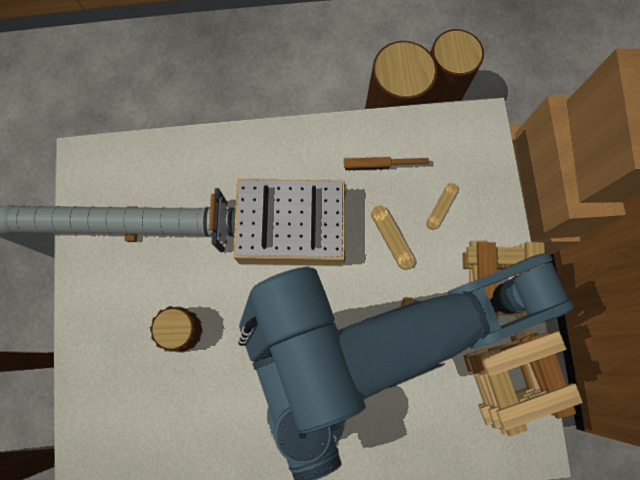

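View pics/scene0.png

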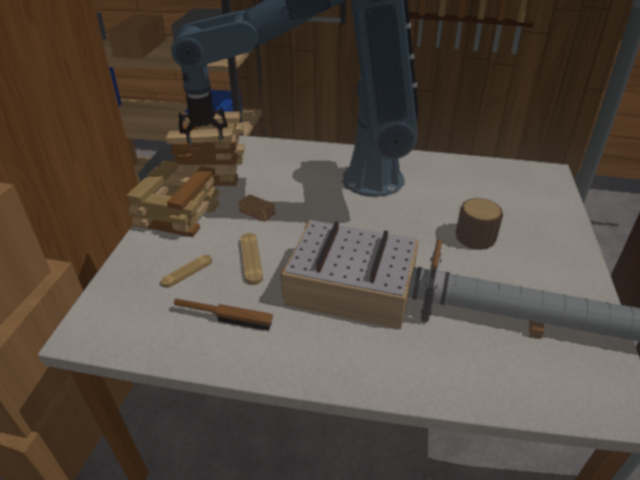

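The top picture shows two loose slats, one at (392,237) and a smaller one at (443,206). There are also slats in the stacks near (520,350). I'll measure both loose ones and enlarge a crop to confirm which fits.

```bash
python3 - <<'E'
from h import *
np.set_printoptions(precision=4,suppress=True)
p=bot.read_camera("top"); im=p["image"]
hsv=cv2.cvtColor(im,cv2.COLOR_BGR2HSV)
for zz,name,box,thr in [(0.018,"A",(360,195,425,280),(5,60,90)),(0.018,"B",(422,175,470,235),(5,60,90)),(0.12,"box",(228,170,352,268),None),(0.15,"capL",(255,180,275,255),None),(0.15,"capR",(302,180,326,255),None)]:
    x0,y0,x1,y1=box; sub=im[y0:y1,x0:x1]
    if thr: m=cv2.inRange(hsv[y0:y1,x0:x1],thr,(30,255,255))
    elif name=="box": continue
    else: m=cv2.inRange(cv2.cvtColor(sub,cv2.COLOR_BGR2GRAY),0,60); m=cv2.morphologyEx(m,cv2.MORPH_OPEN,np.ones((4,4),np.uint8))
    cs,_=cv2.findContours(m,cv2.RETR_EXTERNAL,cv2.CHAIN_APPROX_NONE); c=max(cs,key=cv2.contourArea).reshape(-1,2)+[x0,y0]
    w=px2w(p,c,zz)[:,:2]
    r=cv2.minAreaRect((w*1000).astype(np.float32)); bp=cv2.boxPoints(r); e=bp[1]-bp[0]; f=bp[2]-bp[1]; l=e if np.hypot(*e)>np.hypot(*f) else f
    print(name,np.round(r[0],1),np.round(r[1],1),"long axis deg",np.degrees(np.arctan2(l[1],l[0]))%180)
cv2.imwrite("pics/crop1.png",cv2.resize(im[160:285,200:480],None,fx=2.8,fy=2.8,interpolation=cv2.INTER_CUBIC))
E
```

```text
A [ 504.3 -312.2] [219.   55.5] long axis deg 21.69095
B [ 588.5 -480.1] [ 40.3 168.9] long axis deg 144.40338
capL [569.3  62.4] [ 14.1 177.8] long axis deg 173.63962
capR [553.3 -74.7] [ 11.4 177.4] long axis deg 174.63252
```

View pics/crop1.png

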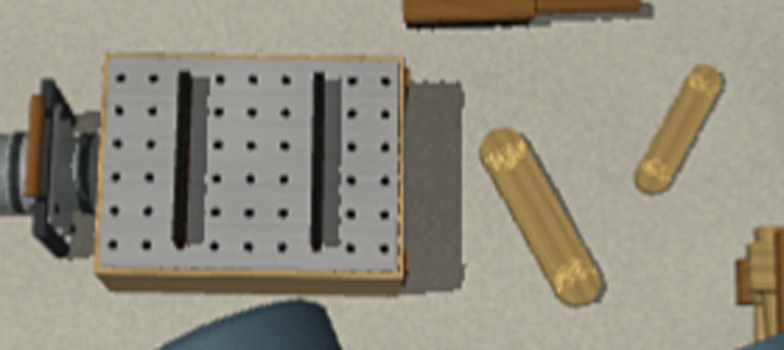

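The crop confirms it. The slat at top (392,237) measures 219 mm long, which fits the 220 x 50 mm given. The one at (443,206) is only 169 x 40, so it's a decoy. The slat's centre is (0.504, -0.312) with its axis at 21.7°, and the station yaw is about -6.4°.

```bash
python3 -m jog '[{"grip":1,"dx":0.2,"dy":-0.05,"dz":0,"twist":0.03},{"grip":1,"dx":0.4,"dy":-0.1,"dz":0,"twist":0.083},{"grip":1,"dx":0.6,"dy":-0.15,"dz":0.05,"twist":0.083},{"grip":1,"dx":0.8,"dy":-0.2,"dz":0.1,"twist":0.083},{"grip":1,"dx":1,"dy":-0.233,"dz":0.15,"twist":0.083}]'
cat > s.py <<'E'
from h import *
import sys
# usage: s.py x y z yawdeg(tool y dir): remaining move in units
np.set_printoptions(precision=4,suppress=True)
s=bot.sense(); R=np.array(s["orientation"]); t=np.array(s["tool_pos"])
ya=np.degrees(np.arctan2(R[1,1],R[0,1])); print(s["clock"],"tcp",t,"yaw_y",round(ya,2),"w",s["grip_width"],"gf",s["grip_force"],"F",np.array(s["ft_force"]),"j",np.round(s["joint_positions"],1),"tilt",R[2])
if len(sys.argv)>1:
    g=np.array(list(map(float,sys.argv[1:4]))); d=R.T@(g-t)/0.3
    dy=(float(sys.argv[4])-ya+90)%180-90; print("units",d.round(4),"twist",round(-dy/60,4))
E
python3 - <<'E'
from h import *
p=bot.read_camera("wrist"); cv2.imwrite("pics/w1.png",p["image"])
print([(d["conf"],np.round(d["location"],4)) for d in bot.tip_of(p,"slat")],w2px(p,[[.504,-.312,.018],[.606,-.2715,.018],[.402,-.3525,.018]]))
E
python3 s.py 0.504 -0.312 0.002 -68.3
```

```text
clock: 1.68
tool_pos: [0.4944, -0.3165, 0.1576]
orientation: [[0.929, 0.37, 0.001], [0.37, -0.929, -0.001], [0.0, 0.001, -1.0]]
ft_force: [0.8, -1.1, -0.7]
grip_width: 0.0857
grip_force: 0.0
[(0.66, array([ 0.5061, -0.3125, -0.002 ])), (0.55, array([ 0.5924, -0.4838, -0.0011]))] [[320.7034949  205.93827308]
 [320.54507202  55.42732546]
 [320.82749005 329.40468019]]
1.775 tcp [ 0.496  -0.3128  0.1558] yaw_y -67.95 w 0.08542493102667602 gf 0.0 F [-0.2972 -0.3433 -0.5051] j [-43.9  14.4  92.8   0.1  72.9  24. ] tilt [ 0.0006 -0.0033 -1.    ]
units [0.0254 0.0091 0.5125] twist 0.0059
```

View pics/w1.png

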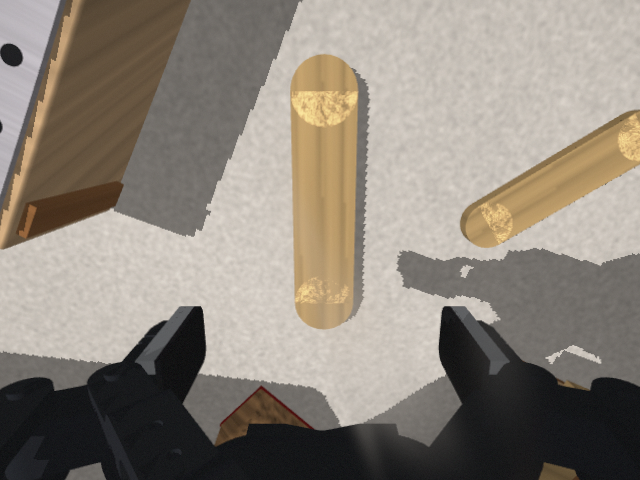

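The wrist view shows the slat straight between the fingers, running from (324,54) to (324,329). My projected ends, (321,55) and (321,329), match that. Going down.

```bash
python3 -m jog '[{"grip":1,"dx":0.033,"dy":0.003,"dz":0.15,"twist":0.004},{"grip":1,"dx":0.033,"dy":0.003,"dz":0.3,"twist":0.004},{"grip":1,"dx":0.033,"dy":0.003,"dz":0.4,"twist":0.004},{"grip":1,"dx":0.033,"dy":0.003,"dz":0.44,"twist":0.004},{"grip":1,"dx":0.033,"dy":0.003,"dz":0.44,"twist":0.004}]'; python3 s.py 0.504 -0.312 0.002 -68.3
```

```text
clock: 2.4
tool_pos: [0.5022, -0.3153, 0.0255]
orientation: [[0.931, 0.366, -0.001], [0.366, -0.931, 0.0], [-0.0, -0.001, -1.0]]
ft_force: [-0.3, 0.5, 0.5]
grip_width: 0.0851
grip_force: 0.0
2.4 tcp [ 0.5022 -0.3153  0.0255] yaw_y -68.56 w 0.08514791806737124 gf 0.0 F [-0.255   0.491   0.5095] j [-43.6  24.8  96.1  -0.   59.2  25. ] tilt [-0.0004 -0.0007 -1.    ]
units [ 0.0097 -0.0081  0.0785] twist -0.0043
```

```bash
python3 -m jog '[{"grip":1,"dx":0.008,"dy":-0.003,"dz":0.05,"twist":0},{"grip":1,"dx":0.008,"dy":-0.003,"dz":0.078,"twist":0},{"grip":1,"dx":0.008,"dy":-0.003,"dz":0.078,"twist":0},{"grip":0,"dx":0.008,"dy":-0.003,"dz":0.078,"twist":0},{"grip":0,"dx":0.008,"dy":-0.003,"dz":0.078,"twist":0}]'; python3 -m jog '[{"grip":0},{"grip":0},{"grip":0},{"grip":0}]'
```

```text
clock: 3.02
tool_pos: [0.5047, -0.3137, 0.0027]
orientation: [[0.931, 0.366, 0.001], [0.366, -0.931, -0.001], [0.0, 0.001, -1.0]]
ft_force: [-0.0, 0.3, -1.2]
grip_width: 0.0514
grip_force: 0.0invalid input at $[0]: expected keys grip, dx, dy, dz, twist
```

```bash
python3 -m jog '[{"grip":0,"dx":0,"dy":0,"dz":0,"twist":0},{"grip":0,"dx":0,"dy":0,"dz":0,"twist":0},{"grip":0,"dx":0,"dy":0,"dz":0,"twist":0}]'; python3 s.py 0.504 -0.312 0.25 -68.3
```

```text
clock: 3.4
tool_pos: [0.5045, -0.3134, 0.0023]
orientation: [[0.931, 0.366, 0.0], [0.366, -0.931, -0.0], [0.0, 0.0, -1.0]]
ft_force: [0.5, 0.7, 0.0]
grip_width: 0.0
grip_force: 0.0
3.4 tcp [ 0.5045 -0.3134  0.0023] yaw_y -68.53 w 3.498590409563857e-05 gf 0.0 F [0.4638 0.6701 0.0292] j [-43.3  27.   96.3   0.   56.8  25.2] tilt [ 0.0001  0.0001 -1.    ]
units [ 0.0002 -0.0049 -0.8256] twist -0.0039
```

The fingers closed on nothing, so I'll look.

```bash
python3 - <<'E'
from h import *
p=bot.read_camera("wrist"); q=bot.read_camera("scene")
s=cv2.resize(q["image"][170:350,130:370],None,fx=2,fy=2)
im=np.zeros((480,800,3),np.uint8); im[:360,:480]=s; im[:240,480:]=cv2.resize(p["image"],(320,240)); cv2.imwrite("pics/m1.png",im)
for n,x in (("w",p),("s",q)): print(n,[(d["conf"],np.round(d["location"],4)) for d in bot.tip_of(x,"slat")])
E
```

```text
w [(0.92, array([ 0.5066, -0.3116, -0.002 ]))]
s [(0.97, array([ 0.5923, -0.481 ,  0.0025])), (0.87, array([ 0.5068, -0.3141,  0.0027]))]
```

View pics/m1.png

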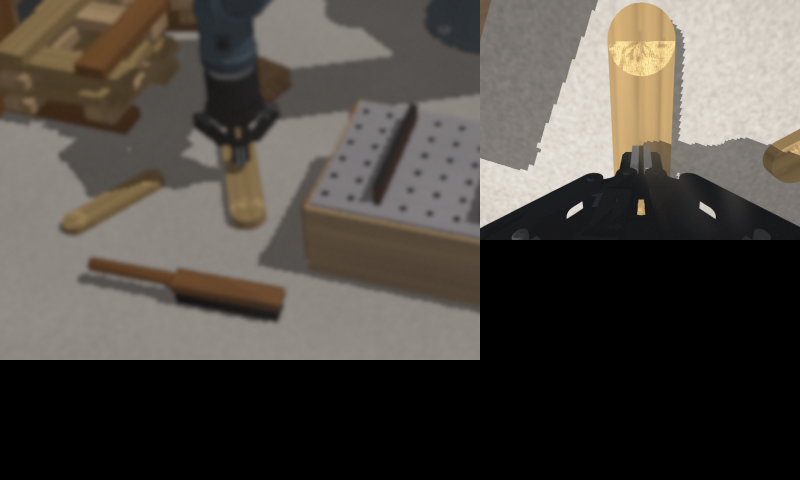

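```bash
python3 - <<'E'
from h import *
np.set_printoptions(precision=4,suppress=True)
s=bot.sense(); t=np.array(s["tool_pos"]); R=np.array(s["orientation"])
q=bot.read_camera("wrist"); r=bot.read_camera("scene")
pts=[t-R[:,2]*b for b in (0,.01,.02,.04)]
print(w2px(q,pts)); print(w2px(r,pts)); print(bot.grip_depth, s["ft_force"],t)
im=np.zeros((480,800,3),np.uint8)
a=q["image"][240:480,200:440].copy(); 
b=w2px(r,[t])[0].astype(int); c=r["image"][b[1]-60:b[1]+20,b[0]-40:b[0]+40].copy()
A=cv2.resize(a,(400,400)); C=cv2.resize(c,(400,400),interpolation=cv2.INTER_CUBIC)
for P in pts:
    u=(w2px(q,[P])[0]-[200,240])*400/240; cv2.circle(A,tuple(u.astype(int)),3,(0,0,255),1)
    u=(w2px(r,[P])[0]-(b-[40,60]))*5; cv2.circle(C,tuple(u.astype(int)),4,(0,0,255),1)
im[:400,:400]=A; im[:400,400:]=C; cv2.imwrite("pics/m2.png",np.clip(im.astype(float)*1.8,0,255).astype(np.uint8))
E
```

```text
[[321.7565 284.0331]
 [321.7626 292.5478]
 [321.7694 302.056 ]
 [321.7858 324.8447]]
[[251.073  258.0991]
 [250.7689 255.5684]
 [250.4627 253.0167]
 [249.8438 247.8496]]
0.0187 [-0.0964 -0.4287 -0.427 ] [ 0.5045 -0.3134  0.0022]
```

View pics/m2.png

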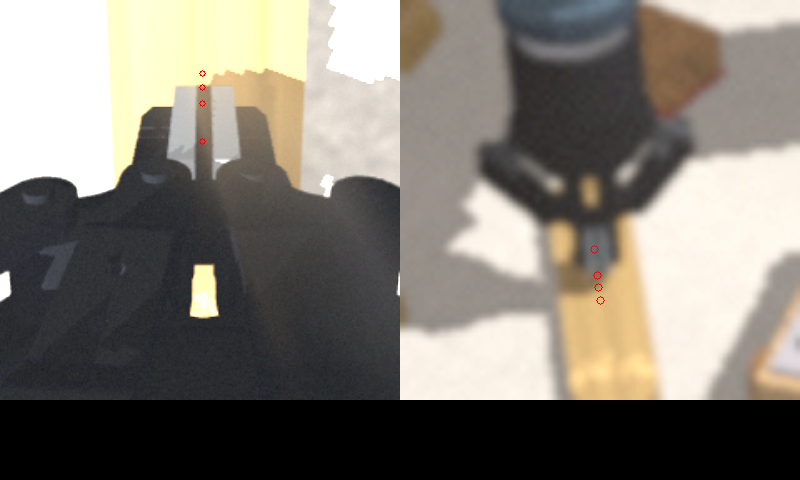

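```bash
python3 - <<'E'
from h import *
np.set_printoptions(precision=4,suppress=True)
s=bot.sense(); t=np.array(s["tool_pos"]); R=np.array(s["orientation"])
q=bot.read_camera("wrist"); r=bot.read_camera("scene")
for b in np.arange(0,.031,.005):
    f=t-R[:,2]*b
    print(b,w2px(q,[f+R@[.011,.012*k,0] for k in(-1,1)]+[f+R@[-.011,.0,0]]).ravel(),w2px(r,[f+R@[k*.011,0,0] for k in(1,-1)]).ravel())
E
```

```text
0.0 [295.6877 261.8186 347.8036 261.7598 321.7961 305.6218] [251.4076 260.4937 250.7385 255.7287]
0.005 [294.9817 265.4271 348.5156 265.3665 321.8004 310.2686] [251.2555 259.229  250.587  254.468 ]
0.01 [294.2361 269.2375 349.2676 269.1751 321.8048 315.1678] [251.1028 257.959  250.4349 253.2021]
0.015 [293.4474 273.2674 350.063  273.2031 321.8096 320.3405] [250.9496 256.6838 250.2824 251.9311]
0.02 [292.6118 277.5364 350.9057 277.47   321.8146 325.8104] [250.7958 255.4032 250.1293 250.6548]
0.025 [291.725  282.0665 351.8001 281.9979 321.8199 331.6042] [250.6415 254.1172 249.9756 249.3732]
0.03 [290.782  286.8825 352.7511 286.8116 321.8255 337.7516] [250.4866 252.8259 249.8215 248.0864]
```

Both cameras put the real finger ends about 30 mm behind the reported TCP. I'll check that by touching down gently with the fingers shut on top of the slat.

```bash
python3 -m jog '[{"grip":0,"dx":0,"dy":0,"dz":0.017,"twist":0},{"grip":0,"dx":0,"dy":0,"dz":0.027,"twist":0},{"grip":0,"dx":0,"dy":0,"dz":0.034,"twist":0},{"grip":0,"dx":0,"dy":0,"dz":0.034,"twist":0}]'; python3 s.py
```

```text
clock: 4.3
tool_pos: [0.5043, -0.3132, -0.0083]
orientation: [[0.931, 0.366, -0.0], [0.366, -0.931, 0.0], [-0.0, -0.0, -1.0]]
ft_force: [0.7, 0.2, 0.3]
grip_width: 0.0002
grip_force: 0.0
4.3 tcp [ 0.5043 -0.3132 -0.0083] yaw_y -68.53 w 0.00019058900974545045 gf 0.0 F [0.6511 0.2218 0.3048] j [-43.3  27.9  96.4   0.   55.7  25.2] tilt [-0.0002 -0.0005 -1.    ]
```

```bash
python3 -m jog '[{"grip":0,"dx":0,"dy":0,"dz":0.007,"twist":0},{"grip":0,"dx":0,"dy":0,"dz":0.013,"twist":0},{"grip":0,"dx":0,"dy":0,"dz":0.013,"twist":0}]'; python3 -m jog '[{"grip":0,"dx":0,"dy":0,"dz":0.006,"twist":0},{"grip":0,"dx":0,"dy":0,"dz":0.006,"twist":0}]'|grep -E "pos|force"
```

```text
clock: 4.68
tool_pos: [0.5046, -0.3135, -0.0111]
orientation: [[0.931, 0.366, 0.0], [0.366, -0.931, -0.0], [-0.0, 0.0, -1.0]]
ft_force: [-1.6, 1.6, 5.3]
grip_width: -0.0002
grip_force: 2.9
tool_pos: [0.5046, -0.3136, -0.0112]
ft_force: [-6.9, 5.9, 19.6]
grip_force: 10.0
```

Contact came at TCP z = -0.011 with the slat top at 0.018. The finger ends are therefore 29 mm above the reported TCP, and I'll allow for that from here on. I'll lift, open, go lower and grip again.

```bash
python3 -m jog '[{"grip":0,"dx":0.005,"dy":0,"dz":-0.1,"twist":0},{"grip":1,"dx":0.005,"dy":0,"dz":-0.1,"twist":0},{"grip":1,"dx":0.005,"dy":0,"dz":-0.1,"twist":0},{"grip":1,"dx":0.005,"dy":0,"dz":-0.1,"twist":0},{"grip":1,"dx":0.005,"dy":0,"dz":-0.1,"twist":0}]' | grep -E "pos|width"; python3 -m jog '[{"grip":1,"dx":0,"dy":0,"dz":0,"twist":0},{"grip":1,"dx":0,"dy":0,"dz":0.06,"twist":0},{"grip":1,"dx":0,"dy":0,"dz":0.11,"twist":0},{"grip":1,"dx":0,"dy":0,"dz":0.138,"twist":0},{"grip":1,"dx":0,"dy":0,"dz":0.138,"twist":0}]'
```

```text
tool_pos: [0.5053, -0.3124, 0.0154]
grip_width: 0.0722
clock: 6.18
tool_pos: [0.5051, -0.3121, -0.0264]
orientation: [[0.931, 0.366, -0.002], [0.366, -0.931, 0.002], [-0.001, -0.002, -1.0]]
ft_force: [-0.3, -0.2, 0.1]
grip_width: 0.0855
grip_force: 0.0
```

```bash
python3 -m jog '[{"grip":0,"dx":0,"dy":0,"dz":0,"twist":0},{"grip":0,"dx":0,"dy":0,"dz":0,"twist":0},{"grip":0,"dx":0,"dy":0,"dz":0,"twist":0},{"grip":0,"dx":0,"dy":0,"dz":0,"twist":0},{"grip":0,"dx":0,"dy":0,"dz":0,"twist":0}]'
```

```text
clock: 6.8
tool_pos: [0.5066, -0.3135, -0.024]
orientation: [[0.931, 0.366, 0.001], [0.366, -0.931, -0.001], [0.001, 0.002, -1.0]]
ft_force: [0.2, -0.4, 5.3]
grip_width: 0.0486
grip_force: 63.1
```

It's gripped: width 48.6 mm, force 63 N. Lifting 200 mm.

```bash
python3 -m jog '[{"grip":0,"dx":0,"dy":0,"dz":-0.03,"twist":0},{"grip":0,"dx":0,"dy":0,"dz":-0.2,"twist":0},{"grip":0,"dx":0,"dy":0,"dz":-0.4,"twist":0},{"grip":0,"dx":0,"dy":0,"dz":-0.58,"twist":0},{"grip":0,"dx":0,"dy":0,"dz":-0.7,"twist":0}]'; python3 -m jog '[{"grip":0,"dx":0,"dy":0,"dz":-0.04,"twist":0},{"grip":0,"dx":0,"dy":0,"dz":-0.04,"twist":0}]'>/dev/null; python3 - <<'E'
from h import *
for n in ("wrist","scene"):
    p=bot.read_camera(n); print(n,[(round(d["conf"],2),np.round(d["location"],4)) for d in bot.tip_of(p,"slat")], [(round(d["conf"],2),np.round(d["location"],4)) for d in bot.tip_of(p,"rest")])
E
python3 s.py 0.566 -0.0035 0.18 -6.4
```

```text
clock: 7.42
tool_pos: [0.5063, -0.3131, 0.1882]
orientation: [[0.931, 0.366, 0.002], [0.366, -0.931, -0.002], [0.001, 0.003, -1.0]]
ft_force: [0.8, -0.3, -1.0]
grip_width: 0.0482
grip_force: 62.8
wrist [(0.82, array([ 0.5904, -0.4823,  0.0039])), (0.56, array([ 0.5058, -0.3116,  0.2181]))] []
scene [(0.71, array([ 0.5033, -0.3099,  0.2222])), (0.59, array([ 0.5923, -0.4828,  0.0021]))] [(0.58, array([ 0.569 , -0.0019,  0.1493]))]
7.975 tcp [ 0.5052 -0.3123  0.1952] yaw_y -68.54 w 0.04807193857807031 gf 62.839694023132324 F [-0.2509 -0.4112 -0.6104] j [-43.2  13.2  89.5   0.   77.4  25.4] tilt [-0.0013 -0.0027 -1.    ]
units [ 0.5653 -0.8836  0.0522] twist -1.0356
```

```bash
python3 -m jog '[{"grip":0,"dx":0.04,"dy":-0.06,"dz":0,"twist":-0.1},{"grip":0,"dx":0.14,"dy":-0.22,"dz":0,"twist":-0.25},{"grip":0,"dx":0.25,"dy":-0.39,"dz":0,"twist":-0.42},{"grip":0,"dx":0.35,"dy":-0.55,"dz":0,"twist":-0.58},{"grip":0,"dx":0.43,"dy":-0.68,"dz":0,"twist":-0.7}]'; python3 -m jog '[{"grip":0,"dx":0,"dy":0,"dz":0,"twist":0},{"grip":0,"dx":0,"dy":0,"dz":0,"twist":0}]'>/dev/null;python3 s.py 0.567 -0.003 0.165 -6.4
```

```text
clock: 8.6
tool_pos: [0.5511, -0.0735, 0.1963]
orientation: [[0.442, 0.897, -0.001], [0.897, -0.442, 0.001], [0.0, -0.001, -1.0]]
ft_force: [1.1, -0.8, -1.7]
grip_width: 0.0482
grip_force: 62.8
8.85 tcp [ 0.551  -0.0759  0.1965] yaw_y -26.55 w 0.04796320201807277 gf 62.78512358665466 F [-0.156  -0.4652 -0.1481] j [-20.1   8.3  95.1  -0.   76.6   6.5] tilt [-0.0006 -0.0007 -1.    ]
units [ 0.2413 -0.061   0.1048] twist -0.3358
```

```bash
python3 -m jog '[{"grip":0,"dx":0.06,"dy":-0.015,"dz":0.02,"twist":-0.1},{"grip":0,"dx":0.14,"dy":-0.035,"dz":0.05,"twist":-0.22},{"grip":0,"dx":0.21,"dy":-0.05,"dz":0.08,"twist":-0.3},{"grip":0,"dx":0.241,"dy":-0.061,"dz":0.1,"twist":-0.336},{"grip":0,"dx":0.241,"dy":-0.061,"dz":0.1,"twist":-0.336}]'>/dev/null; python3 -m jog '[{"grip":0,"dx":0,"dy":0,"dz":0,"twist":0},{"grip":0,"dx":0,"dy":0,"dz":0,"twist":0}]'>/dev/null;python3 - <<'E'
from h import *
for n in ("top","wrist","scene"):
    p=bot.read_camera(n); print(n,[(t,[(round(d["conf"],2),np.round(d["location"],4)) for d in bot.tip_of(p,t)]) for t in ("slat","rest","grip")])
p=bot.read_camera("top"); a=p["image"][160:285,180:380]
q=bot.read_camera("scene")["image"][170:350,250:490]
cv2.imwrite("pics/m3.png",np.hstack([cv2.resize(a,(400,300)),cv2.resize(q,(400,300))]))
E
python3 s.py 0.567 -0.003 0.128 -6.4
```

```text
top [('slat', [(0.87, array([ 0.5661, -0.0047,  0.1889])), (0.83, array([ 5.904e-01, -4.820e-01, -3.000e-04]))]), ('rest', [(0.65, array([ 0.5675, -0.0025,  0.1501]))]), ('grip', [(0.72, array([0.5914, 0.2125, 0.1714]))])]
wrist [('slat', [(0.82, array([ 0.5686, -0.0015,  0.1906]))]), ('rest', []), ('grip', [])]
scene [('slat', [(0.92, array([ 0.5652, -0.0053,  0.1919])), (0.63, array([ 0.5911, -0.4836,  0.0008])), (0.4, array([ 0.5662, -0.0063,  0.0007])), (0.39, array([ 5.670e-01, -5.000e-04,  1.486e-01]))]), ('rest', [(0.71, array([0.5713, 0.0008, 0.15  ]))]), ('grip', [(0.61, array([0.5914, 0.2104, 0.1732]))])]
10.425 tcp [ 0.5672 -0.0029  0.167 ] yaw_y -6.37 w 0.04831075888972761 gf 62.7716338634491 F [-0.5542 -0.0772 -1.1643] j [-12.3  11.3  95.2  -0.   73.5  -5.9] tilt [-0. -0. -1.]
units [-0.0004 -0.0006  0.1298] twist 0.0005
```

View pics/m3.png

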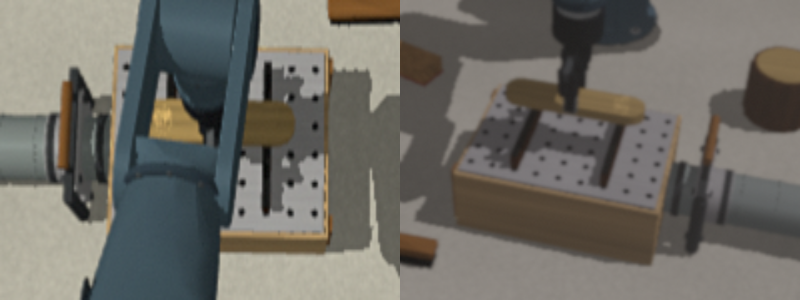

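The top view (150–290,125) and scene view (575,100) show the slat above both bearers, square and centred within about 3 mm. Lowering gently.

```bash
python3 -m jog '[{"grip":0,"dx":0,"dy":0,"dz":0.04,"twist":0},{"grip":0,"dx":0,"dy":0,"dz":0.08,"twist":0},{"grip":0,"dx":0,"dy":0,"dz":0.107,"twist":0},{"grip":0,"dx":0,"dy":0,"dz":0.12,"twist":0},{"grip":0,"dx":0,"dy":0,"dz":0.12,"twist":0}]'|grep -E "pos|force"; python3 -m jog '[{"grip":0,"dx":0,"dy":0,"dz":0.006,"twist":0},{"grip":0,"dx":0,"dy":0,"dz":0.011,"twist":0},{"grip":0,"dx":0,"dy":0,"dz":0.011,"twist":0}]'|grep -E "pos|force"
```

```text
tool_pos: [0.567, -0.0029, 0.1306]
ft_force: [-0.5, 0.7, -1.7]
grip_force: 62.8
tool_pos: [0.5672, -0.0029, 0.1277]
ft_force: [0.5, -0.8, -0.9]
grip_force: 62.8
```

```bash
python3 -m jog '[{"grip":0,"dx":0,"dy":0,"dz":0.005,"twist":0},{"grip":0,"dx":0,"dy":0,"dz":0.005,"twist":0}]'|grep -E "pos|force"; python3 -m jog '[{"grip":0,"dx":0,"dy":0,"dz":0.004,"twist":0},{"grip":0,"dx":0,"dy":0,"dz":0.004,"twist":0}]'|grep -E "pos|force"
```

```text
tool_pos: [0.5671, -0.0029, 0.1261]
ft_force: [-0.1, 0.6, -1.1]
grip_force: 62.9
tool_pos: [0.5673, -0.0029, 0.126]
ft_force: [-2.9, 0.1, 5.6]
grip_force: 63.5
```

Contact came at 0.126, as predicted. Opening and checking before I withdraw.

```bash
python3 -m jog '[{"grip":0.65,"dx":0,"dy":0,"dz":0,"twist":0},{"grip":0.75,"dx":0,"dy":0,"dz":0,"twist":0},{"grip":1,"dx":0,"dy":0,"dz":0,"twist":0},{"grip":1,"dx":0,"dy":0,"dz":0,"twist":0},{"grip":1,"dx":0,"dy":0,"dz":0,"twist":0}]'|grep -E "pos|force|width"; python3 -m jog '[{"grip":1,"dx":0,"dy":0,"dz":0,"twist":0},{"grip":1,"dx":0,"dy":0,"dz":-0.05,"twist":0},{"grip":1,"dx":0,"dy":0,"dz":-0.15,"twist":0},{"grip":1,"dx":0,"dy":0,"dz":-0.3,"twist":0},{"grip":1,"dx":0,"dy":0,"dz":-0.42,"twist":0}]';python3 - <<'E'
from h import *
for n in ("top","wrist","scene"):
    p=bot.read_camera(n); print(n,[(t,[(round(d["conf"],2),np.round(d["location"],4)) for d in bot.tip_of(p,t)]) for t in ("slat","rest","grip","gate")])
E
python3 s.py 0.591 0.211 0.24 83.6
```

```text
tool_pos: [0.5672, -0.0029, 0.1249]
ft_force: [-0.1, -0.1, 0.6]
grip_width: 0.0852
grip_force: 0.0
clock: 13.18
tool_pos: [0.5677, -0.003, 0.2542]
orientation: [[0.111, 0.994, 0.002], [0.994, -0.111, -0.001], [-0.0, 0.003, -1.0]]
ft_force: [-0.8, 0.4, -0.7]
grip_width: 0.0853
grip_force: 0.0
top [('slat', [(0.93, array([ 0.5927, -0.4831,  0.0008])), (0.82, array([5.643e-01, 4.000e-04, 1.468e-01]))]), ('rest', [(0.62, array([ 0.567 , -0.0024,  0.1505]))]), ('grip', [(0.66, array([0.5904, 0.2107, 0.1742]))]), ('gate', [(0.96, array([0.5937, 0.2085, 0.1174]))])]
wrist [('slat', [(0.72, array([ 0.5668, -0.0027,  0.1494]))]), ('rest', []), ('grip', []), ('gate', [])]
scene [('slat', [(0.93, array([ 0.5666, -0.0043,  0.1508])), (0.68, array([ 5.932e-01, -4.843e-01,  1.000e-04]))]), ('rest', [(0.84, array([ 0.5643, -0.001 ,  0.1523]))]), ('grip', [(0.57, array([0.5912, 0.2095, 0.1733]))]), ('gate', [(0.95, array([0.5913, 0.2108, 0.1189])), (0.31, array([ 0.2652, -0.3587, -0.0026]))])]
13.925 tcp [ 0.5671 -0.0029  0.2507] yaw_y -6.37 w 0.0856668671985775 gf 0.0 F [-0.9684  0.3015 -0.6983] j [-12.3   7.2  90.    0.   82.8  -5.9] tilt [ 0.0001 -0.0004 -1.    ]
units [0.7175 0.     0.0357] twist -1.4996
```

The slat lies at (0.567, -0.003, 0.150) and the fingers are clear. Next I'll go above the grip bar at (0.591, 0.2105) and turn the tool by 90°.

```bash
python3 -m jog '[{"grip":1,"dx":0.06,"dy":0,"dz":0,"twist":-0.1},{"grip":1,"dx":0.18,"dy":0,"dz":0,"twist":-0.27},{"grip":1,"dx":0.32,"dy":0,"dz":0,"twist":-0.44},{"grip":1,"dx":0.46,"dy":0,"dz":0,"twist":-0.61},{"grip":1,"dx":0.58,"dy":0,"dz":0,"twist":-0.78}]'>/dev/null; python3 -m jog '[{"grip":1,"dx":0,"dy":0,"dz":0,"twist":0},{"grip":1,"dx":0,"dy":0,"dz":0,"twist":0}]'>/dev/null;python3 s.py 0.591 0.2105 0.23 83.6
```

```text
14.8 tcp [0.5864 0.1696 0.2508] yaw_y 40.35 w 0.08553420307470966 gf 0.0 F [-0.432   0.4254 -0.591 ] j [  5.   12.8  83.5  -0.   83.7 -35.3] tilt [-0.0002 -0.0006 -1.    ]
units [0.0939 0.1001 0.0691] twist -0.7209
```

```bash
python3 -m jog '[{"grip":1,"dx":0.02,"dy":0.02,"dz":0,"twist":-0.15},{"grip":1,"dx":0.05,"dy":0.05,"dz":0,"twist":-0.32},{"grip":1,"dx":0.08,"dy":0.08,"dz":0.03,"twist":-0.49},{"grip":1,"dx":0.094,"dy":0.1,"dz":0.05,"twist":-0.65},{"grip":1,"dx":0.094,"dy":0.1,"dz":0.069,"twist":-0.721}]'>/dev/null; python3 -m jog '[{"grip":1,"dx":0,"dy":0,"dz":0,"twist":0},{"grip":1,"dx":0,"dy":0,"dz":0,"twist":0}]'>/dev/null;python3 s.py 0.591 0.2105 0.124 83.6; python3 - <<'E'
from h import *
p=bot.read_camera("wrist")
im=p["image"].copy(); s=bot.sense(); t=np.array(s["tool_pos"])
a=np.array([.9938,-.111,0])
pts=w2px(p,[[.591,.2105,.174]+k*a for k in(-.053,0,.053)]); print(pts)
for q in pts: cv2.circle(im,tuple(q.astype(int)),4,(0,0,255),1)
for n,x in (("wrist",p),("top",bot.read_camera("top")),("scene",bot.read_camera("scene"))): print(n,[(t,[(round(d["conf"],2),np.round(d["location"],4)) for d in bot.tip_of(x,t)]) for t in ("grip","slat")])
cv2.imwrite("pics/w2.png",im)
E
```

```text
15.675 tcp [0.5913 0.21   0.2306] yaw_y 83.5 w 0.08550487800114204 gf 0.0 F [0.3004 0.5261 0.2364] j [  8.7  15.7  82.3  -0.   82.  -74.8] tilt [-0.0004 -0.     -1.    ]
units [0.0013 0.0014 0.3553] twist -0.0016
[[322.85635513 159.64811952]
 [323.07636956 248.88842494]
 [323.27378387 327.91921764]]
wrist [('grip', [(0.79, array([0.5933, 0.2112, 0.1775])), (0.61, array([0.5933, 0.2134, 0.1176]))]), ('slat', [])]
top [('grip', [(0.59, array([0.5933, 0.2126, 0.1734])), (0.15, array([ 0.5703, -0.0057,  0.0006]))]), ('slat', [(0.68, array([ 0.5911, -0.4837,  0.0025])), (0.6, array([ 0.5661, -0.0036,  0.1499]))])]
scene [('grip', [(0.62, array([0.59  , 0.2076, 0.1699]))]), ('slat', [(0.9, array([ 0.5665, -0.0025,  0.1528])), (0.65, array([ 0.5948, -0.4824,  0.0045]))])]
```

View pics/w2.png

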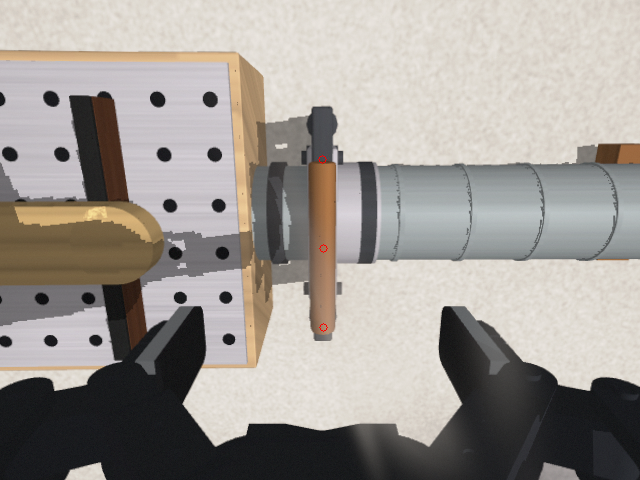

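The bar runs from (322,162) to (322,335) and my projection of it matches, lying midway between the open fingers. The slat hasn't moved. Descending so the pad centres sit at bar height.

```bash
python3 -m jog '[{"grip":1,"dx":0,"dy":0,"dz":0.08,"twist":0},{"grip":1,"dx":0,"dy":0,"dz":0.18,"twist":0},{"grip":1,"dx":0,"dy":0,"dz":0.28,"twist":0},{"grip":1,"dx":0,"dy":0,"dz":0.335,"twist":0},{"grip":1,"dx":0,"dy":0,"dz":0.352,"twist":0}]'; python3 -m jog '[{"grip":1,"dx":0,"dy":0,"dz":0,"twist":0},{"grip":0,"dx":0,"dy":0,"dz":0,"twist":0},{"grip":0,"dx":0,"dy":0,"dz":0,"twist":0},{"grip":0,"dx":0,"dy":0,"dz":0,"twist":0},{"grip":0,"dx":0,"dy":0,"dz":0,"twist":0}]'>/dev/null;  python3 -m jog '[{"grip":0,"dx":0,"dy":0,"dz":0,"twist":0},{"grip":0,"dx":0,"dy":0,"dz":0,"twist":0},{"grip":0,"dx":0,"dy":0,"dz":0,"twist":0}]'; python3 s.py
```

```text
clock: 16.75
tool_pos: [0.5906, 0.2109, 0.1238]
orientation: [[-0.994, 0.11, -0.002], [0.11, 0.994, -0.0], [0.001, -0.0, -1.0]]
ft_force: [-0.2, 0.4, 0.6]
grip_width: 0.0856
grip_force: 0.0
clock: 17.75
tool_pos: [0.5911, 0.2103, 0.1251]
orientation: [[-0.994, 0.11, -0.0], [0.11, 0.994, -0.001], [-0.0, -0.001, -1.0]]
ft_force: [-3.3, -4.9, 4.7]
grip_width: 0.0144
grip_force: 58.5
17.75 tcp [0.5911 0.2103 0.1251] yaw_y 83.68 w 0.014378207490306539 gf 58.53442132472992 F [-3.3219 -4.8802  4.7186] j [  8.8  21.1  87.9  -0.1  70.9 -74.9] tilt [-0.0001 -0.001  -1.    ]
```

The bar is pinched: width about 15 mm, force 58 N. Drawing the shutter up in slow steps.

```bash
python3 -m jog '[{"grip":0,"dx":0,"dy":0,"dz":-0.013,"twist":0},{"grip":0,"dx":0,"dy":0,"dz":-0.03,"twist":0},{"grip":0,"dx":0,"dy":0,"dz":-0.047,"twist":0},{"grip":0,"dx":0,"dy":0,"dz":-0.063,"twist":0},{"grip":0,"dx":0,"dy":0,"dz":-0.067,"twist":0}]'|grep -E "pos|force|width"; python3 -m jog '[{"grip":0,"dx":0,"dy":0,"dz":-0.013,"twist":0},{"grip":0,"dx":0,"dy":0,"dz":-0.03,"twist":0},{"grip":0,"dx":0,"dy":0,"dz":-0.047,"twist":0},{"grip":0,"dx":0,"dy":0,"dz":-0.063,"twist":0},{"grip":0,"dx":0,"dy":0,"dz":-0.067,"twist":0}]'|grep -E "pos|force|width"; python3 -m jog '[{"grip":0,"dx":0,"dy":0,"dz":0,"twist":0},{"grip":0,"dx":0,"dy":0,"dz":0,"twist":0},{"grip":0,"dx":0,"dy":0,"dz":0,"twist":0},{"grip":0,"dx":0,"dy":0,"dz":0,"twist":0}]'; python3 - <<'E'
from h import *
S=None
for n in ("top","scene","scene"):
    x=bot.read_camera(n); print(n,[(t,[(round(d["conf"],2),np.round(d["location"],4)) for d in bot.tip_of(x,t)]) for t in ("grip","pull","slat")])
c=w2px(x,[[.591,.2105,.15]])[0].astype(int); print(c)
cv2.imwrite("pics/s3.png",cv2.resize(x["image"][c[1]-60:c[1]+60,c[0]-110:c[0]+50],None,fx=5,fy=5,interpolation=cv2.INTER_CUBIC))
E
```

```text
tool_pos: [0.5909, 0.2103, 0.1427]
ft_force: [5.8, -3.7, -11.2]
grip_width: 0.0139
grip_force: 58.5
tool_pos: [0.5909, 0.2103, 0.1621]
ft_force: [8.3, -3.5, -13.3]
grip_width: 0.014
grip_force: 58.5
clock: 19.5
tool_pos: [0.5909, 0.2102, 0.1621]
orientation: [[-0.994, 0.11, -0.002], [0.11, 0.994, -0.001], [0.001, -0.001, -1.0]]
ft_force: [6.9, -3.3, -12.3]
grip_width: 0.014
grip_force: 58.5
top [('grip', [(0.33, array([ 0.5698, -0.0059, -0.0011]))]), ('pull', [(0.65, array([0.5956, 0.2076, 0.1193]))]), ('slat', [(0.93, array([ 0.564 , -0.0029,  0.1504])), (0.88, array([ 0.5908, -0.4822,  0.0013]))])]
scene [('grip', [(0.56, array([0.5899, 0.2111, 0.2086]))]), ('pull', [(0.63, array([0.5908, 0.2069, 0.042 ]))]), ('slat', [(0.91, array([ 0.5932, -0.4838,  0.0042])), (0.73, array([ 0.5669, -0.0009,  0.15  ]))])]
scene [('grip', [(0.64, array([0.5912, 0.2064, 0.2104]))]), ('pull', [(0.91, array([0.5918, 0.2101, 0.0381]))]), ('slat', [(0.69, array([ 0.5926, -0.4821,  0.0018])), (0.6, array([ 0.5683, -0.0027,  0.1515]))])]
[435 259]
```

View pics/s3.png

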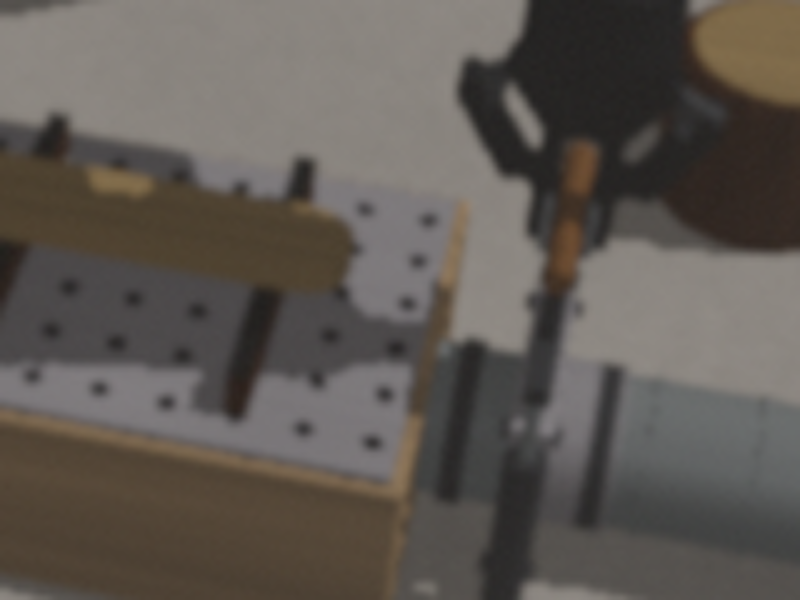

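The picture shows the bar held at (570,210), the rod out of the tube at (535,425) and the slat lying across both bearers. TCP travel is 37 mm and the networks give about 39 mm. I'll add 2 mm, hold, and hand in.

```bash
python3 -m jog '[{"grip":0,"dx":0,"dy":0,"dz":-0.006,"twist":0},{"grip":0,"dx":0,"dy":0,"dz":-0.006,"twist":0},{"grip":0,"dx":0,"dy":0,"dz":-0.006,"twist":0},{"grip":0,"dx":0,"dy":0,"dz":-0.006,"twist":0},{"grip":0,"dx":0,"dy":0,"dz":-0.006,"twist":0}]'>/dev/null; python3 -m jog '[{"grip":0,"dx":0,"dy":0,"dz":0,"twist":0},{"grip":0,"dx":0,"dy":0,"dz":0,"twist":0},{"grip":0,"dx":0,"dy":0,"dz":0,"twist":0},{"grip":0,"dx":0,"dy":0,"dz":0,"twist":0}]'; python3 - <<'E'
from h import *
for n in ("scene","scene"):
    x=bot.read_camera(n); print([(t,[(round(d["conf"],2),np.round(d["location"],4)) for d in bot.tip_of(x,t)]) for t in ("grip","pull","slat")])
s=bot.sense(); print(s["tool_pos"],s["grip_force"])
if .158<s["tool_pos"][2]<.170 and s["grip_force"]>40: print(bot.close_job())
E
```

```text
clock: 21.22
tool_pos: [0.5909, 0.2102, 0.1638]
orientation: [[-0.994, 0.11, -0.002], [0.11, 0.994, -0.001], [0.001, -0.001, -1.0]]
ft_force: [6.7, -3.0, -12.6]
grip_width: 0.0141
grip_force: 58.5
[('grip', [(0.75, array([0.5901, 0.2104, 0.2087]))]), ('pull', [(0.68, array([ 0.5683, -0.0039,  0.1521])), (0.57, array([0.5893, 0.2094, 0.0422]))]), ('slat', [(0.83, array([ 0.5669, -0.0009,  0.1515])), (0.76, array([ 0.5938, -0.4827,  0.0019]))])]
[('grip', [(0.67, array([0.5888, 0.2105, 0.2106]))]), ('pull', [(0.74, array([0.5897, 0.2102, 0.0438]))]), ('slat', [(0.75, array([ 0.5622, -0.0006,  0.1523])), (0.57, array([ 0.5939, -0.4837,  0.0024]))])]
[0.59088292 0.21022399 0.16379796] 58.543925285339355
the job is handed in; nothing more can be done
None
```

The job is handed in: the slat lies flat, centred and square across both bearers, and the gripper is still holding the shutter at about 39 mm of its 80 mm travel; the verdict wasn't shown to me.

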